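# Load the alloy analyser

## Task

The sample tray of the alloy analyser stands ajar on its first catch. Press the eject key on the front deck so that the tray springs out, lay the largest of the three bare steel discs flat in its round pocket, and push the tray back in past the first catch, all the way until it clicks home and stays shut by itself. Work by feel, do not force the key or the tray, and leave the other things on the bench where they are.

Things in the scene. Friction and masses are not known exactly. Their poses are not given: they have to be found in the camera images.
- analyser: fixed white bench instrument 240 deep (x) x 200 wide (y) x 102 high; origin under its centre, on the bench; front faces its own -x. A flat front deck 56 high runs from the front face (x -120) back to x -37; then a hump with display and dummy flat keys slopes up to 102. Tray slot in the front face, ceiling 42 high. Over 20 N from the robot on key, tray or housing is forcing
- analyser_tray (a joint): how far the tray stands out, m: 0.080 fully out, 0.032 on the first catch (as at the start). The home catch sits on the measuring carriage inside, set anew each time, and holds it at an unknown 0 to 0.014. A spring drives it out (4 to 7 N). Each catch lifts the load 2 to 3 N over 14 mm, to 10 N, and drops it at its click; 0.7 mm after the home click a hard rubber stop. Unclicked it springs back
- tray_front (a point): middle of the outer face of the tray's front plate, 32 above the bench; plate 112 wide (y), 40 high (11 to 51 above the bench), 10 thick. The tray travels along the analyser's x; push it home along the analyser's +x
- tray_pocket (a point): centre of the floor of the tray's round pocket, 25 above the bench, z up. Pocket 41 across, 5 deep; its rim, the tray's flat top (88 wide), is 30 above the bench. Centre 46 behind the tray's outer front face, 45 in front of the analyser's face when fully out. The front plate stands 21 above the tray top, so hold the disc across the tray (analyser's y)
- eject_key_top (a point): centre of the top of the eject key: the only raised key on the deck, near the front on the analyser's -y side, 22 (x) x 33 (y), top 67 above the bench, 11 above the deck. Press straight down: 1 to 8 N, frees the tray within 6 mm, then a rubber bottom (about 7 N per mm); it springs back. The tray then springs out in about half a second if nothing stands in front
- large_disc: the disc to load: bare steel disc, 38 across, 14 thick, four small holes in its top; loose on the bench; origin at the centre of its underside, z up
- thin_disc: steel disc 33 across, 9 thick, not to be used; origin at the centre of its underside
- small_disc: steel disc 33 across, 10 thick, not to be used; origin at the centre of its underside
- check_weight: steel check weight with a knob, 25 across, 32 high, to be left alone; origin at the centre of its underside
- tweezers: steel tweezers, 131 long (y), 9 high, to be left alone; origin on the bench at mid-length
- sample_cup: white sample cup, 30 across, 18 high, to be left alone; origin at the centre of its underside
- sample_bottle: white bottle with a screw cap, 47 across, 84 high, to be left alone; origin at the centre of its underside
- marker: black marker, 132 long (y), 18 high, to be left alone; origin on the bench at mid-length

How it is judged:
On the way, in this order (a step that is already met when the one before it is completed fails the run):
1. the tray has sprung fully out (value of joint analyser_tray above 0.07 m), for 0.1 s.
2. the large disc lies released and flat in the pocket of the open tray (value of joint analyser_tray above 0.06 m and horizontal distance between large_disc and tray_pocket below 0.004 m and z of large_disc in the frame of tray_pocket below 0.002 m and angle between large_disc's own z axis and vertical below 0.06 rad and contact force between the fingers and large_disc below 0.2 N), for 0.2 s.
At the end, for the whole second after the job is handed in: the tray is home and held by its home catch against its spring (joint below 16 mm, at rest), with the large disc flat in its pocket (within 4 mm of the centre, underside within 2 mm of the pocket floor, tilted less than 0.06 rad) (value of joint analyser_tray below 0.016 m and velocity of joint analyser_tray between -0.01 and 0.01 m/s and horizontal distance between large_disc and tray_pocket below 0.004 m and z of large_disc in the frame of tray_pocket below 0.002 m and angle between large_disc's own z axis and vertical below 0.06 rad); the robot touches nothing.
It fails at once if the robot presses the key, the tray or the housing with more than 20 N (contact force between any of the fingers, the arm and analyser above 20 N).
It fails at once if another thing on the bench is pushed more than 3 cm out of its place (distance of any of thin_disc, small_disc, check_weight, tweezers, sample_cup, sample_bottle, marker from where it was at the start of the episode above 0.03 m).
It also fails if it takes over 72 s, if anything falls off the work surface, if the arm or the gripper's body presses on something with over 40 N, if the wrist force passes 120 N, or if a joint passes its speed limit or range.

## Robot

A 7-joint arm with a two-finger parallel gripper is mounted at the origin on a cart in front of the work surface, level with it; the furniture and walls round the work are solid. World frame = base frame: x ahead of the robot, y to its left, z up, the work surface at z = 0. Lengths are in m, angles in rad, forces in N, time in s.
With the tool pointing down it reaches from about 0.425 to 0.925 m from the base axis. Payload 6.8 kg.
Tool frame: the origin (TCP) lies on the mounting face of the last link; the fingertips stand 173 mm ahead of it and the grasp point (between the pads) lies 155 mm ahead of it; z points along the fingers, y is the line along which they close (so a half turn about z gives the same grasp; the last joint's range is limited). The gripper opens to 85 mm and grips with 20 to 120 N. Pads are 22 mm wide; open, the fingers measure 114 mm over their backs; the gripper's body (76 mm by 85 mm) begins 54 mm behind the grasp point. The pads swing forward as they close: fully open they stand 13 mm farther back than shut.
Start: joints at [1.149, 0.477, 0.022, 1.555, -0.011, 1.109, -0.083], TCP at [0.208, -0.642, 0.405] pointing down, gripper open.
Joint ranges: [-2.96, 2.96], [-0.34, 2.1], [-1.41, 1.46], [0.24, 2.44], [-1.37, 4.51], [0.17, 1.92], [-2.96, 2.96]. Speed limits (rad/s): [2.39, 2.39, 3.14, 3.14, 3.14, 3.14, 3.14].

## Interface

Orientations are given as a unit quaternion [w, x, y, z].
In Python, from station import bot gives the robot as it stands. The module is installed in compiled form; this text tells all that it offers.
- The arm moves only by the shell command python3 -m pendant 'ROWS' [FORCE]. ROWS is JSON, a list of rows, each a list of 5 numbers: the finger opening in m, from 0 to 0.0854, then the shift along the tool's x, y, z in m, then the turn about the tool's z in degrees. In form: [[jaw, x, y, z, yaw], ...]. A call has 1 to 12 rows; each row shifts and turns the commanded pose from where the row before left it, along the tool's axes as they then stand; what a row does not reach is not made up. A row lasts 1/12 s, in which the tool goes at most 41.7 mm and 7.16 degrees, less where a joint would pass 70% of its speed; a pose out of reach is approached as far as the arm can. A call with a gripper value outside its range is refused whole. The fingers move at their own pace and stop on an object; FORCE is the grip in N (left out, the last holds). Time passes only in rows, so rows that do not move let the fingers close. It gives the time, the measured TCP pose, the force, the opening and the grip force at its end, in the units of the state.
- bot.get_obs(): the state, without advancing time (a new reading comes with each control period).
- bot.read_camera(name): name is "side" or "top" or "wrist"; returns (picture, depth): 480x640x3 uint8, blue, green, red; 480x640 float32, m along the optical axis (not along the pixel's ray), 0 where there is no reading.
- bot.camera_model(name): a dict with "intrinsics" (3x3 intrinsics, pixels), "R" (3x3) and "t" (3): a world point X has camera coordinates R X + t. Camera axes: x right, y down, z forward; pixel columns grow to the right and rows downward; lengths in m; the calibration is good to about 2 mm. A picture is of the moment at which its call begins: read the wrist's pose just before it. camera_model takes no time and is no camera call; for the wrist camera it gives the pose at the moment of the call.
- bot.hand_in(): hands the job in; it is judged then, once.
Trained networks look in the newest picture that a camera, given by its name, has taken for a name from the list of things; names that differ only in an ending like _2 or _b are one class to them, and where a whole thing is asked for, a point or a joint stands for the part that bears it (a point fixed in the world has none). Each returns a list of dicts, best first, with "score" (0 to 1); they miss things now and then, are a little off and sometimes report something else, mostly with a low value. They report only what shows in the picture. A call takes as long as a camera call.
- bot.boxes_of(name, camera): "at" ([column, row] in pixels, amid what is visible of it).
- bot.trace(name, camera): "mask" (480x640 bool, what is visible of it) and "at" ([column, row] in pixels, amid what is visible of it).
- bot.pinpoint(name, camera): "at" ([column, row] in pixels: a listed point, or the origin of a listed thing).
The state is a dict: "t": time; "q": joint angles; "joint_vel": joint speeds; "joint_torque": joint torques, N m; "eef_pos": TCP position; "tool_rot": TCP orientation; "contact_force": force on the tool from outside, world axes, zero at the start; "torque": the same for the moment, N m; "gripper_width": opening from 0.0 (shut) to 1.0 (fully open); "grasp_force": force on a finger pad.
Only numpy, scipy, OpenCV 4.12 (cv2) and the standard library are available. Lean on these libraries where they do the work, as an engineer would, in place of code of your own. Each camera call takes 0.05 s, during which the arm holds its last target. There are 200 camera calls.

## Working session

There is one attempt and no reset: what is moved stays moved. The work goes in short steps, Python scripts to look and compute and a shell command to move; the robot and the scene stay as the last step left them, time stands still between calls to the robot, and variables do not carry over. Pictures are saved under pics/ and viewed, at most 10 in all, crops included, and the job is handed in when it is done.

```bash
mkdir -p pics
cat > h.py <<'E'
import numpy as np, cv2
from station import bot
def w(cam,uv,z=None,depth=None):
    m=bot.camera_model(cam);K=np.array(m["intrinsics"]);R=np.array(m["R"]);t=np.array(m["t"])
    r=np.linalg.inv(K)@[uv[0],uv[1],1.]
    c=-R.T@t; d=R.T@r
    s=depth if depth is not None else (z-c[2])/d[2]
    return c+s*d
E
python3 - <<'E'
from h import *
o=bot.get_obs();print(o["t"],o["eef_pos"],o["tool_rot"],o["gripper_width"])
for c in ["top","side"]:
    p,d=bot.read_camera(c);cv2.imwrite(f"pics/{c}0.png",p)
    for n,z in [("large_disc",0),("thin_disc",0),("small_disc",0),("eject_key_top",.067),("tray_front",.032),("analyser",0),("tray_pocket",.025),("sample_bottle",0),("check_weight",0),("sample_cup",0),("tweezers",0),("marker",0)]:
        r=bot.pinpoint(n,c)[:3]
        print(c,n,[(round(x["score"],2),np.round(x["at"]).tolist(),np.round(w(c,x["at"],z),3).tolist()) for x in r])
E
```

```text
0.0 [ 0.2082939  -0.64177959  0.40373576] [-8.72002007e-04  9.87713914e-01  1.56270371e-01 -1.88523819e-04] 1.00065387208323
top large_disc [(0.57, [439.0, 268.0], [0.491, -0.384, 0.0])]
top thin_disc [(0.69, [313.0, 257.0], [0.529, -0.041, 0.0]), (0.41, [398.0, 279.0], [0.462, -0.271, 0.0])]
top small_disc [(0.58, [416.0, 236.0], [0.583, -0.326, 0.0]), (0.19, [442.0, 268.0], [0.491, -0.391, 0.0])]
top eject_key_top [(0.65, [339.0, 222.0], [0.608, -0.111, 0.067])]
top tray_front [(0.84, [318.0, 254.0], [0.529, -0.053, 0.032])]
top analyser [(0.67, [309.0, 196.0], [0.702, -0.033, 0.0])]
top tray_pocket [(0.65, [314.0, 238.0], [0.575, -0.044, 0.025])]
top sample_bottle [(0.66, [186.0, 256.0], [0.538, 0.309, 0.0]), (0.18, [400.0, 276.0], [0.47, -0.275, 0.0])]
top check_weight [(0.57, [424.0, 297.0], [0.411, -0.337, 0.0]), (0.43, [447.0, 229.0], [0.598, -0.411, 0.0])]
top sample_cup [(0.65, [380.0, 242.0], [0.565, -0.226, 0.0])]
top tweezers [(0.46, [447.0, 227.0], [0.604, -0.413, 0.0])]
top marker [(0.78, [195.0, 312.0], [0.383, 0.28, 0.0]), (0.49, [441.0, 269.0], [0.489, -0.388, 0.0])]
side large_disc [(0.78, [349.0, 412.0], [0.489, -0.387, 0.0])]
side thin_disc [(0.78, [315.0, 355.0], [0.464, -0.268, 0.0])]
side small_disc [(0.87, [392.0, 367.0], [0.583, -0.327, 0.0])]
side eject_key_top [(0.64, [367.0, 255.0], [0.61, -0.109, 0.067])]
side tray_front [(0.57, [318.0, 257.0], [0.525, -0.048, 0.032])]
side analyser [(0.72, [390.0, 250.0], [0.692, -0.03, 0.0])]
side tray_pocket [(0.86, [340.0, 259.0], [0.57, -0.058, 0.025])]
side sample_bottle []
side check_weight [(0.85, [292.0, 396.0], [0.409, -0.336, 0.0])]
side sample_cup []
side tweezers [(0.77, [426.0, 409.0], [0.605, -0.414, 0.0])]
side marker [(0.8, [236.0, 200.0], [0.381, 0.28, 0.0])]
```

View pics/top0.png

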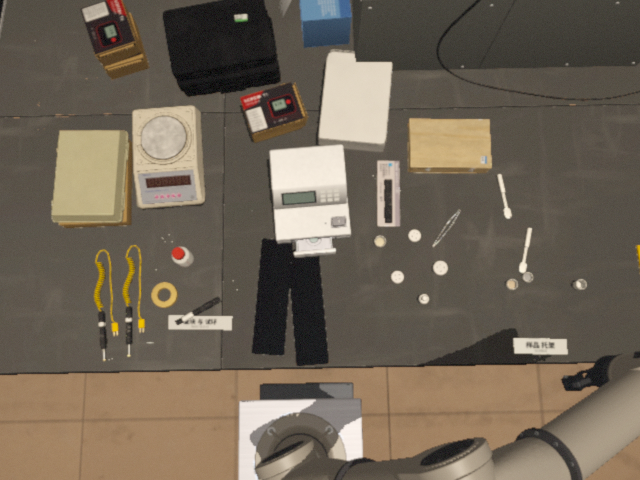

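View pics/side0.png

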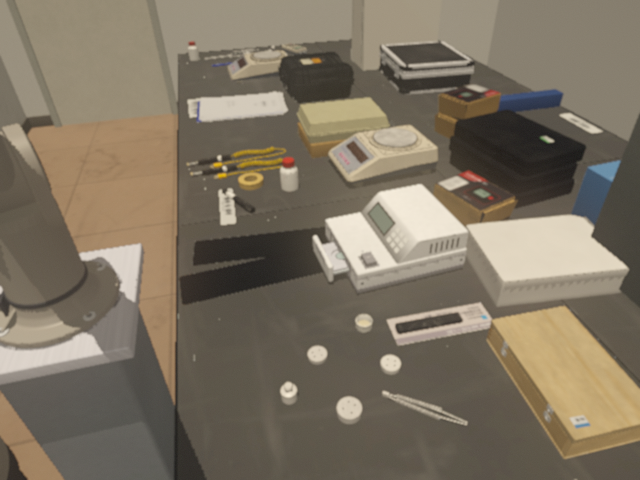

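Run:
```python
from h import *
o=bot.get_obs()
from scipy.spatial.transform import Rotation as Ro
q=o["tool_rot"];print(Ro.from_quat([q[1],q[2],q[3],q[0]]).as_matrix().round(3))
# analyser yaw from top-camera deck/front depth: points
p,d=bot.read_camera("top")
ma=bot.trace("analyser","top")[0]["mask"]
v,u=np.nonzero(ma&(d>0))
m=bot.camera_model("top");K=np.array(m["intrinsics"]);R=np.array(m["R"]);t=np.array(m["t"])
X=(np.linalg.inv(K)@np.stack([u,v,np.ones_like(u)]))*d[v,u]
W=(R.T@(X-t[:,None])).T
for lo,hi in [(.05,.06),(.095,.11)]:
    s=W[(W[:,2]>lo)&(W[:,2]<hi)]
    print(len(s),cv2.minAreaRect(s[:,:2].astype(np.float32)*1000),s.min(0),s.max(0))
```

```text
[[ 0.951  0.309  0.   ]
 [ 0.309 -0.951  0.   ]
 [ 0.     0.    -1.   ]]
2066 ((601.2886352539062, -42.70344543457031), (147.80226135253906, 203.3155059814453), 6.285855293273926) [ 0.52682901 -0.14154032  0.05000114] [0.68587584 0.06168982 0.05999347]
3069 ((747.302978515625, -31.859100341796875), (129.42953491210938, 195.87033081054688), 3.5244228839874268) [ 0.68031618 -0.13198609  0.09506265] [0.81668051 0.06837074 0.1099001 ]
```

Top view: analyser front edge near row 240 with the tray at (315,247), key at (339,222), and the large disc at (440,268), all consistent with the side view. The bare disc is on the way to the key, so I look at it first.

```bash
python3 -m pendant '[[0.0854,0.029,-0.013,0.004,0],[0.0854,0.029,-0.013,0.004,0],[0.0854,0.029,-0.013,0.004,0],[0.0854,0.029,-0.013,0.004,0],[0.0854,0.029,-0.013,0.004,0],[0.0854,0.029,-0.013,0.004,0],[0.0854,0.029,-0.013,0.004,0],[0.0854,0.029,-0.013,0.004,0],[0.0854,0.029,-0.013,0.004,0],[0.0854,0.029,-0.013,0.004,0],[0.0854,0.029,-0.013,0.004,6.7],[0.0854,0,0,0,6.8]]'
cat >> h.py <<'E'
from scipy.spatial.transform import Rotation as Ro
def pose():
    o=bot.get_obs();q=o["tool_rot"];M=Ro.from_quat([q[1],q[2],q[3],q[0]]).as_matrix()
    return np.array(o["eef_pos"]),M,o
def yaw(M): return np.degrees(np.arctan2(M[1,0],M[0,0]))
def look(name,things):
    p,M,o=pose(); print("t",o["t"],"tcp",p.round(4),"yaw",yaw(M).round(2),"z",M[:,2].round(3))
    im,d=bot.read_camera("wrist");cv2.imwrite(f"pics/{name}.png",im)
    for n,z in things:
        for x in bot.pinpoint(n,"wrist")[:2]:
            W=w("wrist",x["at"],z);print(n,round(x["score"],2),np.round(x["at"]).tolist(),W.round(4),"tool d",(M.T@(W-p)).round(4))
    return im,d
E
python3 - <<'E'
from h import *
look("w1",[("large_disc",0),("thin_disc",0),("small_disc",0)])
E
```

```text
t: 2.4
eef_pos: [0.4734, -0.4012, 0.36]
tool_rot: [-0.002, 0.999, 0.041, 0.002]
contact_force: [0.9, 0.6, -0.8]
gripper_width: 1.001
grasp_force: 0.0
t 2.4 tcp [ 0.4734 -0.4012  0.36  ] yaw 4.74 z [ 0.003  0.004 -1.   ]
large_disc 0.84 [302.0, 199.0] [ 0.4818 -0.3911  0.    ] tool d [ 0.0081 -0.008   0.36  ]
thin_disc 0.75 [162.0, 211.0] [ 0.46   -0.2749  0.    ] tool d [-0.004  -0.1256  0.3605]
small_disc 0.7 [228.0, 75.0] [ 0.5715 -0.3292  0.    ] tool d [ 0.1026 -0.0622  0.3605]
```

```bash
python3 -m pendant '[[0,0.0112,-0.0315,0.003,0],[0,0.0112,-0.0315,0.003,0],[0,0.0112,-0.0315,0.003,0],[0,0.0112,-0.0315,0.003,0],[0,0.0112,-0.0315,0.003,0],[0,0.0112,-0.0315,0.003,0],[0,0.0112,-0.0315,0.003,0],[0,0.0112,-0.0315,0.003,0],[0,0.0112,-0.0315,0.003,0],[0,0,0,0,0],[0,0,0,0,0]]'
python3 - <<'E'
from h import *
im,d=look("w2",[("eject_key_top",.067),("tray_front",.032),("tray_pocket",.025),("analyser",0)])
E
```

```text
t: 3.52
eef_pos: [0.5462, -0.1162, 0.3339]
tool_rot: [-0.0, 0.999, 0.042, 0.0]
contact_force: [0.0, -1.0, -0.7]
gripper_width: 0.0
grasp_force: 0.0
t 3.5167 tcp [ 0.5462 -0.1162  0.3339] yaw 4.76 z [ 0.  0. -1.]
eject_key_top 0.86 [318.0, 138.0] [ 0.6093 -0.1136  0.067 ] tool d [0.063  0.0027 0.2669]
tray_front 0.57 [220.0, 249.0] [ 0.5273 -0.0502  0.032 ] tool d [-0.0135 -0.0673  0.3019]
tray_pocket 0.52 [584.0, 200.0] [ 0.5813 -0.3065  0.025 ] tool d [0.0191 0.1926 0.3088]
analyser 0.63 [218.0, 8.0] [ 0.69   -0.0393  0.    ] tool d [ 0.1495 -0.0647  0.3339]
```

View pics/w2.png

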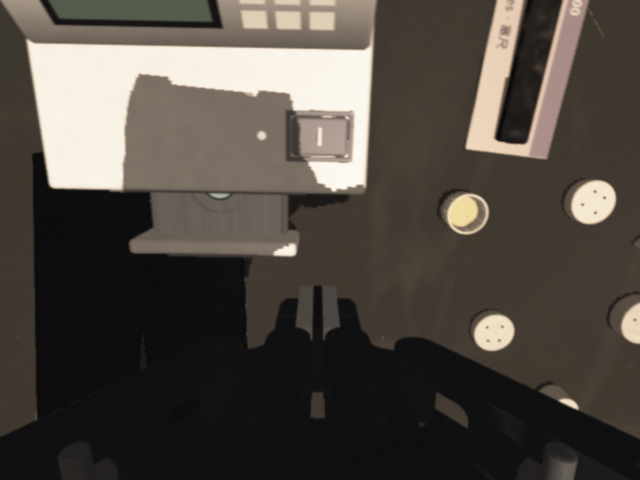

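Wrist view: key at (320,137), deck front edge at row 190, tray plate at (215,245), slope says the analyser yaw is about 3.7°. Going over the key.

```bash
python3 -m pendant '[[0,0.021,0.001,0.02,1],[0,0.021,0.001,0.02,0],[0,0.021,0.001,0.02,0],[0,0,0,0.02,0],[0,0,0,0.008,0],[0,0,0,0,0],[0,0,0,0,0]]'
python3 -m pendant '[[0,0,0,0.002,0],[0,0,0,0.002,0],[0,0,0,0.002,0],[0,0,0,0,0]]'
python3 - <<'E'
from h import *
p,M,o=pose();print(yaw(M),o["contact_force"],p)
E
```

```text
t: 4.35
eef_pos: [0.6085, -0.1167, 0.2458]
tool_rot: [0.0, 1.0, 0.03, -0.001]
contact_force: [-0.5, 0.7, 0.5]
gripper_width: 0.002
grasp_force: 0.0
t: 4.68
eef_pos: [0.6091, -0.116, 0.2402]
tool_rot: [0.0, 1.0, 0.03, 0.0]
contact_force: [-0.6, -0.5, 0.3]
gripper_width: 0.004
grasp_force: 0.3
3.4716031413162414 [-0.56309444 -0.50994043  0.30850701] [ 0.60906529 -0.1160129   0.2401997 ]
```

Tips sit right at the key top (0.067). Press in small steps.

```bash
python3 -m pendant '[[0,0,0,0.001,0],[0,0,0,0.001,0],[0,0,0,0,0]]'; python3 -m pendant '[[0,0,0,0.001,0],[0,0,0,0.001,0],[0,0,0,0,0]]'
```

```text
t: 4.93
eef_pos: [0.6092, -0.116, 0.2384]
tool_rot: [0.0, 1.0, 0.03, 0.0]
contact_force: [-2.1, 0.4, 5.7]
gripper_width: 0.001
grasp_force: 2.7
t: 5.18
eef_pos: [0.6092, -0.1159, 0.2361]
tool_rot: [0.0, 1.0, 0.03, 0.0]
contact_force: [-2.2, 0.3, 5.4]
gripper_width: 0.004
grasp_force: 2.5
```

```bash
python3 -m pendant '[[0,0,0,0.001,0],[0,0,0,0,0]]'
python3 - <<'E'
from h import *
bot.read_camera("side")
for n,z in [("tray_front",.032),("tray_pocket",.025)]:
    for x in bot.pinpoint(n,"side")[:1]: print(n,x["score"],w("side",x["at"],z))
E
```

```text
t: 5.35
eef_pos: [0.6092, -0.116, 0.2351]
tool_rot: [0.0, 1.0, 0.03, 0.0]
contact_force: [-1.8, -0.9, 5.6]
gripper_width: -0.001
grasp_force: 2.8
tray_front 0.92 [ 0.47773411 -0.05905617  0.032     ]
tray_pocket 0.65 [ 0.53189605 -0.05672558  0.025     ]
```

```bash
python3 -m pendant '[[0,0,0,-0.03,0],[0.06,0,0,-0.03,0],[0.06,-0.0155,0.029,0,0],[0.06,-0.0155,0.029,0,0],[0.06,-0.0155,0.029,0,0],[0.06,-0.0155,0.029,0,0],[0.06,-0.0155,0.029,0,0],[0.06,-0.0155,0.029,0,0],[0.06,-0.0155,0.029,0,0],[0.06,-0.0155,0.029,0,0],[0.06,-0.0155,0.029,0,0],[0.06,0,0,0,0]]'
python3 -m pendant '[[0.06,0,0,0,0]]'
python3 - <<'E'
from h import *
im,d=look("w3",[("large_disc",0)])
r=bot.trace("large_disc","wrist")
if r:
    mk=r[0]["mask"];print(r[0]["score"],r[0]["at"],cv2.boundingRect(mk.astype(np.uint8)))
    p,M,o=pose();c=w("wrist",np.argwhere(mk).mean(0)[::-1],.012);print(c,M.T@(c-p))
E
```

```text
t: 6.5
eef_pos: [0.4809, -0.3923, 0.2945]
tool_rot: [0.002, 1.0, 0.025, -0.001]
contact_force: [-1.0, -0.3, -0.9]
gripper_width: 0.707
grasp_force: 0.0
t: 6.58
eef_pos: [0.484, -0.3873, 0.2944]
tool_rot: [0.0, 1.0, 0.028, -0.0]
contact_force: [0.7, -0.1, 0.4]
gripper_width: 0.705
grasp_force: 0.0
t 6.5833 tcp [ 0.484  -0.3873  0.2944] yaw 3.2 z [-0.001 -0.001 -1.   ]
large_disc 0.76 [313.0, 225.0] [ 0.492  -0.3794  0.    ] tool d [ 0.0087 -0.0077  0.2944]
0.92 [312.4, 227.6] (286, 199, 58, 60)
[ 0.49298037 -0.38001097  0.012     ] [ 0.00658956 -0.0027666   0.28249552]
```

View pics/w3.png

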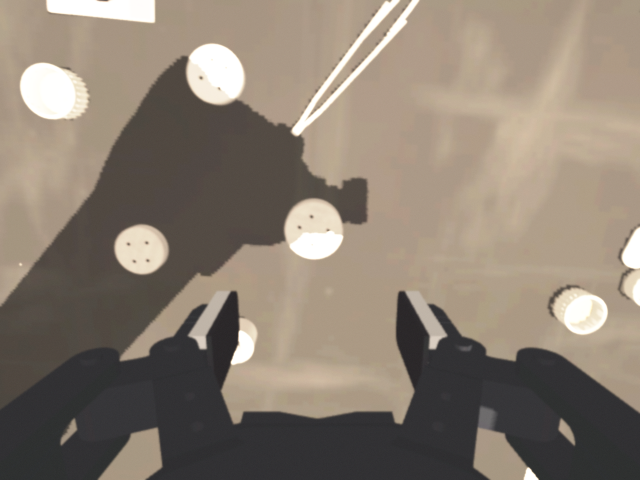

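The disc sits at (314,229) between the open fingers. Descend partly, let it settle, re-measure.

```bash
python3 -m pendant '[[0.06,0.006,-0.003,0.03,0],[0.06,0,0,0.03,0],[0.06,0,0,0,0],[0.06,0,0,0,0],[0.06,0,0,0,0]]'
python3 - <<'E'
from h import *
im,d=look("w4",[("large_disc",0)])
r=bot.trace("large_disc","wrist")
if r:
    mk=r[0]["mask"];print(r[0]["score"],r[0]["at"],cv2.boundingRect(mk.astype(np.uint8)))
    (u,v),rad=cv2.minEnclosingCircle(np.argwhere(mk)[:,::-1].astype(np.float32).reshape(-1,1,2))
    p,M,o=pose();c=w("wrist",(u,v),.014);print(u,v,rad,c,M.T@(c-p),p)
E
```

```text
t: 7.15
eef_pos: [0.4923, -0.3811, 0.2358]
tool_rot: [0.0, 1.0, 0.031, 0.0]
contact_force: [-0.2, -0.1, 1.0]
gripper_width: 0.698
grasp_force: 0.0
t 7.15 tcp [ 0.4923 -0.3811  0.2358] yaw 3.55 z [ 0.001 -0.    -1.   ]
large_disc 0.92 [322.0, 266.0] [ 0.489  -0.3843  0.    ] tool d [-0.0037  0.0029  0.2358]
0.64 [324.0, 272.1] (289, 233, 73, 76)
324.8233947753906 270.3061218261719 38.11769104003906 [ 0.49157137 -0.38529793  0.014     ] [-0.00132429  0.00299889  0.22261011] [ 0.49214626 -0.3818401   0.23660665]
```

```bash
python3 -m pendant '[[0.06,-0.002,0.003,0.03,0],[0.06,0,0,0.02,0],[0.06,0,0,0.007,0],[0.06,0,0,0,0],[0.06,0,0,0,0],[0.03,0,0,0,0],[0.03,0,0,0,0],[0.03,0,0,0,0],[0.03,0,0,0,0],[0.03,0,0,0,0]]' 40
python3 -m pendant '[[0.03,0,0,0,0],[0.03,0,0,0,0]]'
```

```text
t: 8.13
eef_pos: [0.4903, -0.3849, 0.1796]
tool_rot: [0.001, 1.0, 0.03, 0.001]
contact_force: [-1.2, -0.3, 5.4]
gripper_width: 0.409
grasp_force: 39.6
t: 8.3
eef_pos: [0.4904, -0.3849, 0.1796]
tool_rot: [0.001, 1.0, 0.03, 0.001]
contact_force: [-0.9, -0.0, 5.5]
gripper_width: 0.409
grasp_force: 39.6
```

```bash
python3 -m pendant '[[0.03,0,0,-0.02,0],[0.03,0,0,-0.04,0],[0.03,0,0,-0.04,0],[0.03,0,0,0,0],[0.03,0,0,0,0]]'
python3 - <<'E'
from h import *
im,d=look("w5",[("large_disc",0.1)])
im2,_=bot.read_camera("side");s=cv2.resize(im2[300:460,250:450],None,fx=3,fy=3)
cv2.imwrite("pics/w5c.png",np.vstack([s,cv2.resize(im[200:360,220:420],(600,480))])[:,:600][:960])
cv2.imwrite("pics/w5c.png",np.hstack([cv2.resize(s,(400,320)),cv2.resize(im[200:360,220:420],(400,320))]))
E
```

```text
t: 8.72
eef_pos: [0.4906, -0.3853, 0.2813]
tool_rot: [0.002, 1.0, 0.03, 0.003]
contact_force: [0.2, 0.2, -1.9]
gripper_width: 0.411
grasp_force: 40.5
t 8.7167 tcp [ 0.4906 -0.3853  0.2813] yaw 3.47 z [ 0.006 -0.004 -1.   ]
large_disc 0.95 [318.0, 305.0] [ 0.4891 -0.3838  0.1   ] tool d [-0.0024 -0.0024  0.1813]
```

View pics/w5c.png

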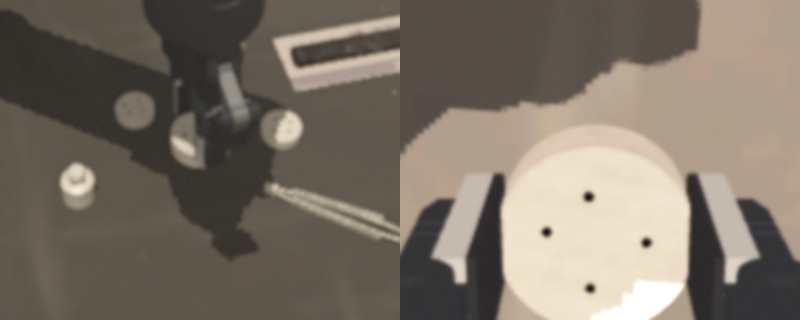

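Disc held squarely and level in the fingers (pads either side of it in the right crop). Carry it over the tray.

```bash
python3 -m pendant '[[0.03,0.005,-0.0333,0,0],[0.03,0.005,-0.0333,0,0],[0.03,0.005,-0.0333,0,0],[0.03,0.005,-0.0333,0,0],[0.03,0.005,-0.0333,0,0],[0.03,0.005,-0.0333,0,0],[0.03,0.005,-0.0333,0,0],[0.03,0.005,-0.0333,0,0],[0.03,0.005,-0.0333,0,0],[0.03,0.005,-0.0333,0,0],[0.03,0,0,0,0],[0.03,0,0,0,0]]'
python3 -m pendant '[[0.03,0,0,0,0],[0.03,0,0,0,0],[0.03,0,0,0,0]]'
python3 - <<'E'
from h import *
p,M,o=pose();zb=p[2]-.1796
im,d=look("w6",[("large_disc",zb),("tray_pocket",.025),("tray_front",.032),("eject_key_top",.067)])
for c in ["top","side"]:
    bot.read_camera(c)
    for n,z in [("tray_front",.032),("tray_pocket",.025)]:
        for x in bot.pinpoint(n,c)[:1]: print(c,n,x["score"],w(c,x["at"],z))
E
```

```text
t: 9.87
eef_pos: [0.519, -0.0466, 0.2764]
tool_rot: [-0.001, 0.999, 0.033, -0.001]
contact_force: [-0.1, -0.7, -1.0]
gripper_width: 0.409
grasp_force: 40.6
t: 10.12
eef_pos: [0.519, -0.0507, 0.2772]
tool_rot: [0.0, 1.0, 0.029, -0.001]
contact_force: [0.2, -0.1, -0.8]
gripper_width: 0.408
grasp_force: 40.6
t 10.1167 tcp [ 0.519  -0.0507  0.2772] yaw 3.34 z [-0.001 -0.001 -1.   ]
large_disc 0.96 [319.0, 309.0] [ 0.5162 -0.0504  0.0976] tool d [-0.0026 -0.0005  0.1796]
tray_pocket 0.9 [312.0, 238.0] [ 0.5272 -0.046   0.025 ] tool d [ 0.0087 -0.0043  0.2522]
tray_front 0.24 [315.0, 237.0] [ 0.5292 -0.047   0.032 ] tool d [ 0.0107 -0.0032  0.2452]
eject_key_top 0.59 [628.0, 330.0] [ 0.4996 -0.2069  0.067 ] tool d [-0.0283  0.1547  0.2103]
eject_key_top 0.58 [472.0, 80.0] [ 0.6113 -0.1095  0.067 ] tool d [0.0889 0.064  0.2101]
side tray_front 0.78 [ 0.48214706 -0.0579944   0.032     ]
side tray_pocket 0.62 [ 0.5259093  -0.05400649  0.025     ]
```

View pics/w6.png

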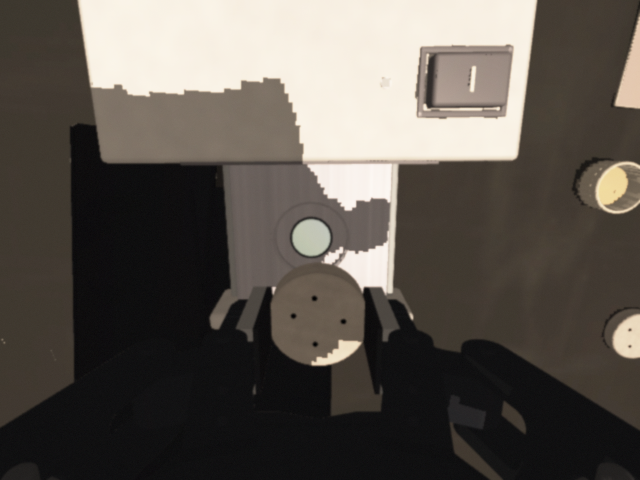

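Pocket centre near (312,238), disc's top face centred near (318,318); work out the relative shift.

Run:
```python
from h import *
p,M,o=pose();im,d=bot.read_camera("wrist");zb=p[2]-.1796
g=cv2.GaussianBlur(cv2.cvtColor(im,cv2.COLOR_BGR2GRAY),(3,3),0)
T=lambda uv,z:(M.T@(w("wrist",uv,z)-p)).round(4)
print("settled",p,yaw(M))
# inner light circle of the pocket floor
hsv=cv2.cvtColor(im,cv2.COLOR_BGR2HSV)[200:275,270:355]
roi=g[200:275,270:355]
_,th=cv2.threshold(roi,0,255,cv2.THRESH_OTSU)
n,l,s,c=cv2.connectedComponentsWithStats(th);print([(s[i].tolist(),(c[i]+[270,200]).round(1).tolist()) for i in range(1,n) if s[i][4]>100])
for k,(x0,y0,x1,y1,r0,r1) in {"pocket":(255,190,370,285,28,45),"disc":(255,255,380,380,42,55)}.items():
    r=cv2.HoughCircles(g[y0:y1,x0:x1],cv2.HOUGH_GRADIENT_ALT,1,5,param1=60,param2=.4,minRadius=r0,maxRadius=r1)
    if r is not None:
        for a in r.reshape(-1,3)[:3]:
            uv=(a[0]+x0,a[1]+y0);print(k,np.round(uv,1),a[2],T(uv,.03 if k=="pocket" else zb+.014))
print("floor",T((311.5,237.5),.025),"disc top",T((318,319),zb+.014))
tr=bot.trace("large_disc","wrist")[0]["mask"];print(cv2.boundingRect(tr.astype(np.uint8)))
v,u=np.nonzero(tr&(d>0));dd=d[v,u];print("disc depth",np.percentile(dd,[5,25,50,75,95]))
for n_,z in [("large_disc",zb),("tray_pocket",.025)]: print(n_,T(bot.pinpoint(n_,"wrist")[0]["at"],z))
```

```text
settled [ 0.51935523 -0.04919559  0.27774383] 3.477315589623885
[([66, 0, 19, 12, 168], [346.5, 204.5]), ([26, 21, 37, 35, 1030], [313.8, 238.1]), ([54, 47, 22, 18, 235], [334.6, 256.3]), ([69, 51, 16, 24, 259], [348.6, 263.1])]
pocket [314. 239.] 35.75429 [ 0.0087 -0.0027  0.2477]
disc [318. 313.] 50.732002 [ 0.002  -0.0006  0.1656]
floor [ 0.0082 -0.0042  0.2527] disc top [-0.0005 -0.0006  0.1656]
(270, 262, 96, 103)
disc depth [0.14361878 0.14561581 0.14766411 0.14982704 0.15246865]
large_disc [-6.000e-04 -1.000e-04  1.796e-01]
tray_pocket [ 0.0084 -0.0018  0.2527]
```

```bash
python3 -m pendant '[[0.03,0.0095,-0.002,0.02,0],[0.03,0,0,0.02,0],[0.03,0,0,0.008,0],[0.03,0,0,0,0],[0.03,0,0,0,0],[0.03,0,0,0,0]]'
python3 - <<'E'
from h import *
p,M,o=pose();zb=p[2]-.1796
im,d=look("w7",[("large_disc",zb),("tray_pocket",.025)])
cv2.imwrite("pics/w7c.png",cv2.resize(im[180:420,200:440],(600,600)))
E
```

```text
t: 11.37
eef_pos: [0.529, -0.0467, 0.2305]
tool_rot: [0.0, 1.0, 0.03, 0.0]
contact_force: [0.5, -0.9, -0.5]
gripper_width: 0.408
grasp_force: 40.6
t 11.3667 tcp [ 0.529  -0.0467  0.2305] yaw 3.47 z [ 0.001 -0.    -1.   ]
large_disc 0.89 [318.0, 307.0] [ 0.5271 -0.0464  0.0509] tool d [-0.002  -0.0004  0.1796]
```

View pics/w7c.png

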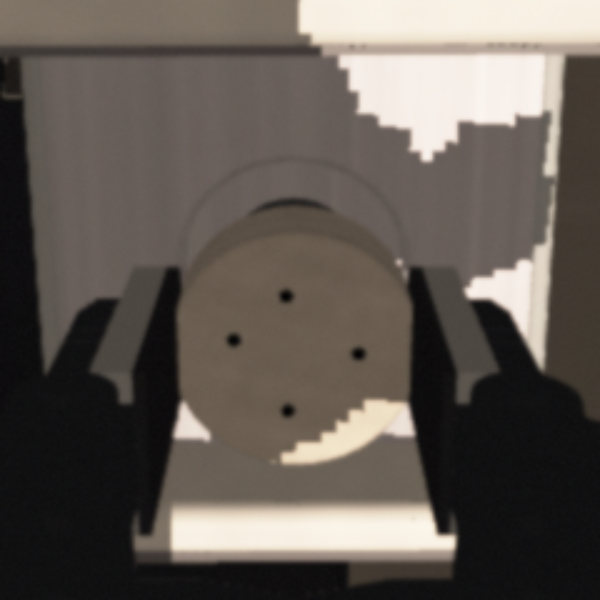

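Rim arc's far point is at about (317.6,243), its sides at columns 273 and 363; disc's top face spans rows 272–365, columns 271–364. Convert.

Run:
```python
from h import *
p,M,o=pose();zb=p[2]-.1796
T=lambda uv,z:(M.T@(w("wrist",uv,z)-p)).round(4)
print("rim far",T((317.6,243.2),.03),"rim l/r",T((272.8,285),.03),T((362.8,285),.03))
for zt in (zb+.014,zb+.012,zb+.016):
  print("disc far/near/l/r",*[T(a,zt) for a in ((318,272),(318,365.2),(271.2,318),(364.4,318))])
print("disc bottom far",T((318,262.5),zb), "dark hole far edge",T((317,259.5),.025))
```

```text
rim far [ 0.0192 -0.0007  0.2007] rim l/r [-0.0007 -0.0213  0.2006] [-0.0007  0.0201  0.2007]
disc far/near/l/r [ 0.0181 -0.0006  0.1656] [-0.02   -0.0006  0.1656] [-1.000e-04 -1.810e-02  1.656e-01] [-1.000e-04  1.670e-02  1.656e-01]
disc far/near/l/r [ 0.0174 -0.0006  0.1676] [-0.0213 -0.0006  0.1676] [-0.001  -0.0183  0.1676] [-0.001   0.017   0.1676]
disc far/near/l/r [ 0.0188 -0.0006  0.1636] [-0.0187 -0.0006  0.1636] [ 0.0009 -0.0178  0.1636] [0.0009 0.0164 0.1636]
disc bottom far [ 0.0171 -0.0006  0.1796] dark hole far edge [ 0.01   -0.001   0.2057]
```

Aligned to within about 0.5 mm. Lower.

```bash
python3 -m pendant '[[0.03,0,0,0.01,0],[0.03,0,0,0.007,0],[0.03,0,0,0.002,0],[0.03,0,0,0.001,0],[0.03,0,0,0.001,0],[0.03,0,0,0.001,0],[0.03,0,0,0,0]]'; python3 -m pendant '[[0.03,0,0,0.001,0],[0.03,0,0,0.001,0],[0.03,0,0,0,0]]'
```

```text
t: 12.1
eef_pos: [0.5287, -0.0466, 0.2076]
tool_rot: [-0.0, 1.0, 0.03, -0.0]
contact_force: [0.3, 0.5, -1.3]
gripper_width: 0.408
grasp_force: 40.5
t: 12.35
eef_pos: [0.5287, -0.0466, 0.2056]
tool_rot: [0.0, 1.0, 0.03, -0.0]
contact_force: [-0.4, 0.5, -1.3]
gripper_width: 0.41
grasp_force: 40.6
```

```bash
python3 -m pendant '[[0.03,0,0,0.001,0],[0.03,0,0,0,0]]'; python3 -m pendant '[[0.03,0,0,0.0007,0],[0.03,0,0,0,0]]'
```

```text
t: 12.52
eef_pos: [0.5287, -0.0466, 0.2046]
tool_rot: [0.0, 1.0, 0.03, -0.0]
contact_force: [-0.1, 0.8, -0.7]
gripper_width: 0.403
grasp_force: 40.5
t: 12.68
eef_pos: [0.5287, -0.0466, 0.2045]
tool_rot: [0.0, 1.0, 0.03, -0.0]
contact_force: [-1.4, -0.0, 4.5]
gripper_width: 0.405
grasp_force: 41.2
```

Contact at floor height. Release and lift.

```bash
python3 -m pendant '[[0.055,0,0,0,0],[0.055,0,0,0,0],[0.055,0,0,0,0],[0.055,0,0,0,0]]' 
python3 -m pendant '[[0.055,0,0,-0.005,0],[0.055,0,0,-0.02,0],[0.055,0,0,-0.03,0],[0.055,0,0,-0.03,0],[0.055,0,0,0,0],[0.055,0,0,0,0],[0.055,0,0,0,0]]'
python3 - <<'E'
from h import *
im,d=look("w8",[("large_disc",.025),("tray_front",.032)])
cv2.imwrite("pics/w8c.png",cv2.resize(im[150:450,160:460],(600,600)))
E
```

```text
t: 13.02
eef_pos: [0.5288, -0.0466, 0.204]
tool_rot: [0.0, 1.0, 0.03, 0.0]
contact_force: [-0.4, -0.8, 0.1]
gripper_width: 0.645
grasp_force: 0.0
t: 13.6
eef_pos: [0.5284, -0.0466, 0.2889]
tool_rot: [0.0, 1.0, 0.03, -0.0]
contact_force: [-1.3, -0.4, 0.4]
gripper_width: 0.644
grasp_force: 0.0
t 13.6 tcp [ 0.5284 -0.0466  0.2889] yaw 3.48 z [-0. -0. -1.]
large_disc 0.97 [316.0, 249.0] [ 0.5256 -0.0451  0.025 ] tool d [-0.0028 -0.0017  0.2639]
tray_front 0.79 [321.0, 323.0] [ 0.48   -0.0509  0.032 ] tool d [-0.0486  0.0013  0.2569]
tray_front 0.73 [465.0, 106.0] [ 0.6133 -0.1207  0.032 ] tool d [0.0802 0.0791 0.2569]
```

View pics/w8c.png

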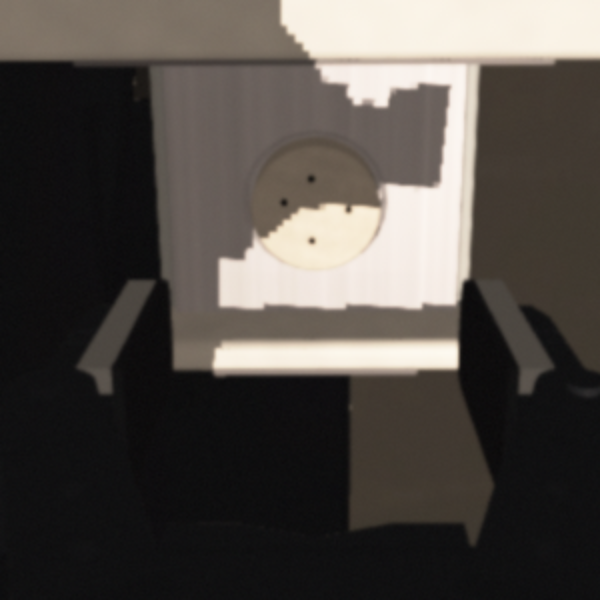

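The disc lies concentric in the pocket, crop (317,200); plate at (315,355). Now go in front of the plate with closed fingers.

```bash
python3 -m pendant '[[0,-0.027,0.0005,0,0],[0,-0.027,0.0005,0,0],[0,-0.026,0,0,0],[0,0,0,0,0],[0,0,0,0.03,0],[0,0,0,0.03,0],[0,0,0,0.03,0],[0,0,0,0.008,0],[0,0,0,0,0],[0,0,0,0,0],[0,0,0,0,0]]' 30
python3 -m pendant '[[0,0.004,0,0,0],[0,0.004,0,0,0],[0,0.002,0,0,0],[0,0.002,0,0,0],[0,0,0,0,0]]'
```

```text
t: 14.67
eef_pos: [0.4496, -0.0525, 0.192]
tool_rot: [0.0, 1.0, 0.03, 0.001]
contact_force: [0.2, -0.1, 0.0]
gripper_width: 0.0
grasp_force: 0.0
t: 15.08
eef_pos: [0.4616, -0.0517, 0.1914]
tool_rot: [0.0, 1.0, 0.03, 0.001]
contact_force: [-0.6, 0.2, -0.3]
gripper_width: 0.003
grasp_force: 0.0
```

```bash
python3 -m pendant '[[0,0.002,0,0,0],[0,0.002,0,0,0],[0,0.002,0,0,0],[0,0.002,0,0,0],[0,0,0,0,0]]';python3 -m pendant '[[0,0.002,0,0,0],[0,0.002,0,0,0],[0,0.002,0,0,0],[0,0.002,0,0,0],[0,0,0,0,0]]'
```

```text
t: 15.5
eef_pos: [0.4694, -0.0512, 0.191]
tool_rot: [-0.0, 1.0, 0.03, 0.0]
contact_force: [0.4, -0.2, 0.1]
gripper_width: 0.003
grasp_force: 0.0
t: 15.92
eef_pos: [0.4763, -0.0508, 0.1907]
tool_rot: [0.0, 1.0, 0.03, -0.001]
contact_force: [-3.9, 0.4, 2.4]
gripper_width: 0.002
grasp_force: 2.1
```

```bash
python3 -m pendant '[[0,0.002,0,0,0],[0,0.003,0,0,0],[0,0.003,0,0,0],[0,0.003,0,0,0],[0,0.003,0,0,0],[0,0.003,0,0,0],[0,0.003,0,0,0]]';python3 -m pendant '[[0,0.003,0,0,0],[0,0.003,0,0,0],[0,0.003,0,0,0],[0,0.002,0,0,0],[0,0.002,0,0,0],[0,0.002,0,0,0]]'
```

```text
t: 16.5
eef_pos: [0.4959, -0.0496, 0.1907]
tool_rot: [0.0, 1.0, 0.03, -0.001]
contact_force: [-6.9, -0.2, 3.1]
gripper_width: 0.002
grasp_force: 2.9
t: 17.0
eef_pos: [0.5102, -0.0486, 0.1906]
tool_rot: [0.0, 1.0, 0.03, -0.002]
contact_force: [-8.4, 0.5, 6.0]
gripper_width: 0.004
grasp_force: 4.0
```

```bash
python3 -m pendant '[[0,0.002,0,-0.0003,0],[0,0.001,0,-0.0003,0],[0,0.001,0,0,0],[0,0.001,0,0,0]]';python3 -m pendant '[[0,0.001,0,-0.0002,0],[0,0.001,0,0,0],[0,0.001,0,0,0],[0,0.001,0,0,0]]';python3 -m pendant '[[0,0.001,0,0,0],[0,0.001,0,0,0],[0,0.001,0,0,0],[0,0.001,0,0,0]]'
```

```text
t: 17.33
eef_pos: [0.5151, -0.0483, 0.1907]
tool_rot: [0.0, 1.0, 0.03, -0.002]
contact_force: [-7.8, 1.1, 0.3]
gripper_width: -0.003
grasp_force: 3.4
t: 17.67
eef_pos: [0.5191, -0.0481, 0.1907]
tool_rot: [-0.0, 1.0, 0.03, -0.003]
contact_force: [-6.2, -0.2, -1.7]
gripper_width: -0.001
grasp_force: 3.2
t: 18.0
eef_pos: [0.523, -0.0478, 0.1907]
tool_rot: [-0.0, 1.0, 0.03, -0.003]
contact_force: [-6.9, -0.0, -0.6]
gripper_width: 0.001
grasp_force: 3.2
```

First click felt (8.4→6.2 N near 0.518). Continue to home.

```bash
python3 -m pendant '[[0,0.0015,0,0,0],[0,0.0015,0,0,0],[0,0.0015,0,0,0],[0,0.0015,0,0,0]]';python3 -m pendant '[[0,0.001,0,0,0],[0,0.001,0,0,0],[0,0.001,0,0,0]]';python3 -m pendant '[[0,0.001,0,0,0],[0,0.001,0,0,0]]'
```

```text
t: 18.33
eef_pos: [0.5281, -0.0475, 0.1907]
tool_rot: [0.0, 1.0, 0.03, -0.004]
contact_force: [-10.5, -0.2, 5.5]
gripper_width: 0.0
grasp_force: 5.6
t: 18.58
eef_pos: [0.5308, -0.0473, 0.1907]
tool_rot: [0.0, 1.0, 0.03, -0.004]
contact_force: [-11.6, 1.7, 5.1]
gripper_width: -0.001
grasp_force: 6.0
t: 18.75
eef_pos: [0.5334, -0.0472, 0.1907]
tool_rot: [0.0, 1.0, 0.03, -0.003]
contact_force: [-6.9, 0.9, 0.0]
gripper_width: 0.002
grasp_force: 3.3
```

```bash
python3 - <<'E'
from h import *
bot.read_camera("side")
for n,z in [("tray_front",.032)]:
    for x in bot.pinpoint(n,"side")[:2]: print(n,x["score"],w("side",x["at"],z))
im,d=look("w9",[("tray_front",.032),("eject_key_top",.067)])
cv2.imwrite("pics/w9.png",im)
E
python3 -m pendant '[[0,0.0005,0,0,0],[0,0,0,0,0]]'; python3 -m pendant '[[0,0.0005,0,0,0],[0,0,0,0,0]]'
```

```text
tray_front 0.74 [ 0.5403635  -0.04955108  0.032     ]
t 18.85 tcp [ 0.5338 -0.0471  0.1907] yaw 3.49 z [-0.006 -0.    -1.   ]
tray_front 0.87 [315.0, 295.0] [ 0.5448 -0.0447  0.032 ] tool d [ 0.012  -0.0018  0.1586]
eject_key_top 0.91 [625.0, 97.0] [ 0.6111 -0.1094  0.067 ] tool d [0.0741 0.0669 0.1233]
t: 19.17
eef_pos: [0.5345, -0.0471, 0.1908]
tool_rot: [-0.0, 1.0, 0.03, -0.003]
contact_force: [-6.2, 1.1, -0.7]
gripper_width: 0.004
grasp_force: 2.7
t: 19.33
eef_pos: [0.535, -0.047, 0.1907]
tool_rot: [-0.0, 1.0, 0.03, -0.003]
contact_force: [-6.9, 1.0, -1.3]
gripper_width: -0.004
grasp_force: 3.3
```

View pics/w9.png

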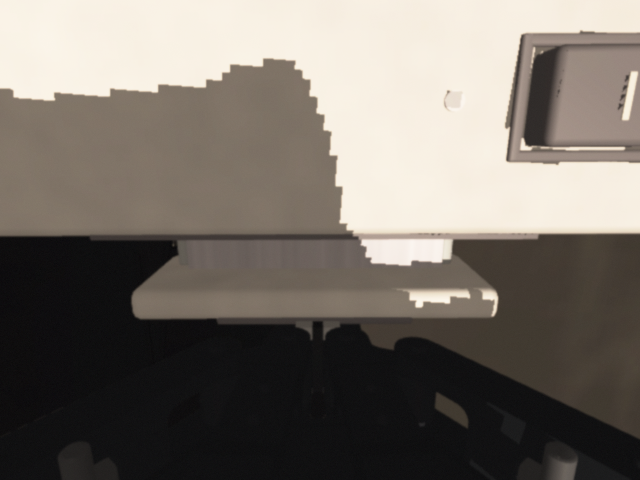

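A strip of tray (rows 240–262) still shows behind the plate and no stop is felt, so this was the first catch or not yet home; continue in small steps.

```bash
python3 -m pendant '[[0,0.001,0,0,0],[0,0.001,0,0,0],[0,0,0,0,0]]';python3 -m pendant '[[0,0.001,0,0,0],[0,0.001,0,0,0],[0,0,0,0,0]]';python3 -m pendant '[[0,0.001,0,0,0],[0,0.001,0,0,0],[0,0,0,0,0]]'
```

```text
t: 19.58
eef_pos: [0.5372, -0.0469, 0.1908]
tool_rot: [-0.0, 1.0, 0.03, -0.002]
contact_force: [-6.4, 0.4, -1.8]
gripper_width: 0.004
grasp_force: 2.9
t: 19.83
eef_pos: [0.5392, -0.0468, 0.1907]
tool_rot: [-0.0, 1.0, 0.03, -0.002]
contact_force: [-5.9, 0.6, -1.0]
gripper_width: 0.002
grasp_force: 3.1
t: 20.08
eef_pos: [0.5405, -0.0467, 0.1907]
tool_rot: [0.0, 1.0, 0.03, -0.003]
contact_force: [-9.5, 0.6, 2.9]
gripper_width: -0.001
grasp_force: 4.3
```

```bash
python3 -m pendant '[[0,0.001,0,0,0],[0,0.0005,0,0,0]]';python3 -m pendant '[[0,0.001,0,0,0],[0,0,0,0,0]]';python3 -m pendant '[[0,0.001,0,0,0],[0,0,0,0,0]]'
```

```text
t: 20.25
eef_pos: [0.5412, -0.0466, 0.1906]
tool_rot: [0.0, 1.0, 0.03, -0.005]
contact_force: [-12.6, 0.8, 7.4]
gripper_width: 0.001
grasp_force: 6.6
t: 20.42
eef_pos: [0.5416, -0.0466, 0.1906]
tool_rot: [0.0, 1.0, 0.03, -0.005]
contact_force: [-14.3, 0.8, 8.7]
gripper_width: 0.004
grasp_force: 7.4
t: 20.58
eef_pos: [0.5419, -0.0465, 0.1906]
tool_rot: [0.0, 1.0, 0.03, -0.006]
contact_force: [-17.8, 0.9, 11.7]
gripper_width: 0.002
grasp_force: 8.7
```

Stiff now: back off gently and see whether the tray stays.

```bash
python3 -m pendant '[[0,-0.0015,0,0,0],[0,0,0,0,0]]';python3 -m pendant '[[0,-0.0015,0,0,0],[0,0,0,0,0]]';python3 -m pendant '[[0,-0.0015,0,0,0],[0,0,0,0,0]]';python3 -m pendant '[[0,-0.002,0,0,0],[0,0,0,0,0]]'
python3 - <<'E'
from h import *
bot.read_camera("side")
for x in bot.pinpoint("tray_front","side")[:2]: print(x["score"],w("side",x["at"],.032))
E
```

```text
t: 20.75
eef_pos: [0.5412, -0.0466, 0.1906]
tool_rot: [0.0, 1.0, 0.03, -0.005]
contact_force: [-13.4, 1.1, 6.2]
gripper_width: 0.003
grasp_force: 6.6
t: 20.92
eef_pos: [0.5406, -0.0467, 0.1907]
tool_rot: [0.0, 1.0, 0.03, -0.003]
contact_force: [-10.0, 0.6, 2.4]
gripper_width: 0.001
grasp_force: 4.8
t: 21.08
eef_pos: [0.5397, -0.0468, 0.1908]
tool_rot: [-0.0, 1.0, 0.03, -0.003]
contact_force: [-6.2, 0.5, 0.4]
gripper_width: 0.003
grasp_force: 3.5
t: 21.25
eef_pos: [0.5387, -0.0469, 0.1911]
tool_rot: [-0.0, 1.0, 0.03, -0.001]
contact_force: [-3.8, 0.3, -3.4]
gripper_width: 0.001
grasp_force: 2.3
0.78 [ 0.54264073 -0.05569022  0.032     ]
```

```bash
python3 -m pendant '[[0,-0.002,0,0,0],[0,0,0,0,0]]';python3 -m pendant '[[0,-0.002,0,0,0],[0,0,0,0,0]]';python3 -m pendant '[[0,-0.003,0,0,0],[0,0,0,0,0],[0,0,0,0,0]]'
python3 - <<'E'
from h import *
bot.read_camera("side")
for x in bot.pinpoint("tray_front","side")[:2]: print(x["score"],w("side",x["at"],.032))
im,d=look("w10",[("tray_front",.032),("eject_key_top",.067)])
E
```

```text
t: 21.52
eef_pos: [0.5381, -0.0471, 0.1919]
tool_rot: [0.0, 1.0, 0.03, 0.001]
contact_force: [-3.2, 1.0, -3.2]
gripper_width: 0.002
grasp_force: 1.2
t: 21.68
eef_pos: [0.5365, -0.0472, 0.1924]
tool_rot: [0.0, 1.0, 0.03, 0.001]
contact_force: [0.0, -0.3, -0.0]
gripper_width: 0.003
grasp_force: 0.0
t: 21.93
eef_pos: [0.533, -0.0474, 0.1921]
tool_rot: [0.0, 1.0, 0.03, 0.0]
contact_force: [-1.1, 0.2, 0.0]
gripper_width: -0.001
grasp_force: 0.0
0.65 [ 0.54826701 -0.05076904  0.032     ]
t 22.0333 tcp [ 0.533  -0.0474  0.1919] yaw 3.48 z [ 0.001 -0.    -1.   ]
tray_front 0.68 [316.0, 282.0] [ 0.5492 -0.0451  0.032 ] tool d [ 0.0162 -0.0013  0.16  ]
eject_key_top 0.98 [618.0, 97.0] [ 0.6111 -0.1093  0.067 ] tool d [0.0741 0.0665 0.125 ]
```

View pics/w10.png

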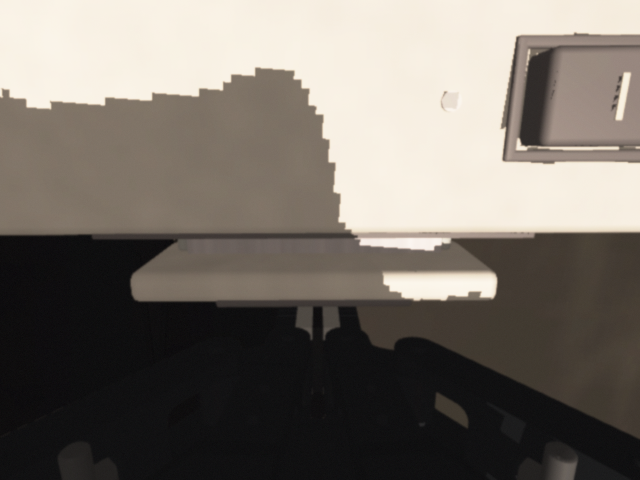

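Tool is clear and the tray stays: plate at rows 255–300, about 21 mm further in than the first catch (joint ≈ 0.011). Withdraw, confirm, hand in.

```bash
python3 -m pendant '[[0,-0.01,0,0,0],[0,-0.015,0,0,0],[0,-0.015,0,0,0],[0,0,0,-0.03,0],[0,0,0,-0.035,0],[0,0,0,-0.035,0],[0,0,0,0,0],[0,0,0,0,0],[0,0,0,0,0],[0,0,0,0,0],[0,0,0,0,0]]'
python3 - <<'E'
from h import *
look("w11",[("tray_front",.032)])
bot.read_camera("side")
for x in bot.pinpoint("tray_front","side")[:1]: f=w("side",x["at"],.032);print(x["score"],f)
print(bot.hand_in())
E
```

```text
t: 23.1
eef_pos: [0.4921, -0.0498, 0.2905]
tool_rot: [-0.0, 1.0, 0.03, -0.001]
contact_force: [-0.0, -0.5, 0.4]
gripper_width: -0.003
grasp_force: 0.0
t 23.1 tcp [ 0.4921 -0.0498  0.2905] yaw 3.48 z [-0.003  0.    -1.   ]
tray_front 0.86 [316.0, 151.0] [ 0.549  -0.0448  0.032 ] tool d [ 0.0578 -0.0014  0.2584]
tray_front 0.75 [474.0, 19.0] [ 0.6206 -0.1225  0.032 ] tool d [0.1245 0.0805 0.2582]
0.58 [ 0.5581099  -0.25345484  0.032     ]
the job is handed in; nothing more can be done
None
```

I handed the job in at about 23 s: key pressed, large disc laid flat in the pocket, and tray pushed to where it stays shut on its own, about 11 mm out by the camera. No verdict came back; at the end of the push the wrist force briefly read about 21 N in total (17.8 N along the push), so it may have passed the 20 N limit.

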